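# Lock the holder post into a bench mixer

## Task

Mount the metal post on the bench mixer. Tip it up so that it stands by itself on its foot bar on the bench and let go; then take hold of it again, put the foot bar through the slot in the mixer's deck, push it down against the spring and turn it a quarter turn clockwise (seen from above), so that it springs up into its lock and stays there upright when you let go. Leave the sample box, tip rack and jar where they are.

Things in the scene. Friction and masses are not known exactly. Their poses are not given: they have to be found in the camera images.
- post: Loose metal post, 150 mm long, about 0.25 kg (varies), lying with its wide way flat, axis 12 mm above the bench. Origin mid-length on its axis; x runs from foot to grip end. From the foot: foot bar 12 mm (x) by 54 mm wide (y) by 24 mm (z); round shaft, diameter 24, 100 mm long; grip plate 38 mm (x) by 54 mm wide (y) by 24 mm thick (z)
- post_foot (a point): Centre of the flat end face (54 x 24 mm) of the post's foot bar, 75 mm from the post's origin towards its -x; axes as the post. The post stands freely on this face
- post_grip (a point): Centre of the post's grip plate, 131 mm from the foot end; axes as the post. The plate's wide way is parallel to that of the foot bar
- mixer: Fixed low white bench mixer, case 180 x 180 mm, flat deck 70 mm above the bench, a steel socket plate 92 mm square at the deck's middle; a grey control housing (45 mm further out, 52 mm high) on its -x side. Origin under the middle of the deck, z up
- socket (a point): Centre of the slot, at deck height; x along the slot, z up. Slot 62 x 28 mm. The foot bar, wide way along x, comes to rest on the sprung plate with the foot end 13 mm below the deck and cannot turn. With the foot end 26 mm or more below, it turns freely, only clockwise from above, 90 degrees to a stop. There (bar along y) a 28 mm wide notch under the deck receives it when let up
- spring_plate (a joint): How far the sprung plate under the slot is pressed, m: 0 empty or with the post resting on it, 0.006 with the post locked in the notch (foot end 19 mm below the deck, the spring holds it up, it cannot turn back), 0.013 where turning is free, 0.020 at the bottom (foot end 33 mm below the deck). Spring force 4.5 N at 0 plus 0.5 N per mm
- sample_box: Bystander: grey lidded box, 85 x 120 x 57 mm, origin under its centre
- tip_rack: Bystander: blue rack with yellow tips, 82 x 118 x 46 mm, origin under its centre
- jar: Bystander: amber jar with a white cap, 68 mm diameter, 85 mm high, origin under its centre
Mind the look-alikes: they are no part of the job. Several things have the shape of the post; the one meant has the colours described above.

How it is judged:
By the outcome, as a careful person would: the job done as asked, in the order asked, and still so for the second after the job is handed in, with the robot touching nothing.
It also fails if it takes over 64 s, if anything falls off the work surface, if the arm or the gripper's body presses on something with over 40 N, if the wrist force passes 120 N, or if a joint passes its speed limit or range.

## Robot

A 6-joint arm with a two-finger parallel gripper is mounted at the origin on the work surface. World frame = base frame: x ahead of the robot, y to its left, z up, the work surface at z = 0. Lengths are in m, angles in rad, forces in N, time in s.
With the tool pointing down it reaches from about 0.375 to 0.9 m from the base axis. Payload 3.1 kg.
Tool frame: the origin (TCP) lies on the centre line of the jaws, within the pads' length; the fingertips stand 8 mm ahead of it and the grasp point (between the pads) lies 11 mm behind it; z points along the fingers, y is the direction in which the jaws open and shut (so a half turn about z gives the same grasp; the last joint's range is limited). The gripper opens to 87 mm and grips with 3 to 60 N. Pads are 19 mm wide; open, the fingers measure 117 mm over their backs; the gripper's body (75 mm by 190 mm) begins 51 mm behind the grasp point.
Start: joints at [0.938, 0.527, 1.433, -0, 1.181, -0.178], TCP at [0.275, 0.561, 0.231] pointing down, gripper open.
Joint ranges: [-3.08, 3.08], [-0.75, 2.2], [0.22, 2.44], [-1.43, 4.57], [0, 2.65], [-2.85, 2.85]. Speed limits (rad/s): [2.79, 2.79, 3.14, 3.14, 3.14, 3.14].

## Interface

Orientations are given as a unit quaternion [w, x, y, z].
In Python, from rig import sensors, cams, robot gives the robot as it stands.
- The arm moves only by the tool jog_arm, never from a script. Its argument "moves" is a list of rows, each a list of 7 numbers: the finger opening in cm, from 0 to 8.7, then the shift along the world's x, y, z in cm, then the turn, a rotation vector about the world's x, y, z in degrees. In form: [[hand, x, y, z, rx, ry, rz], ...]. A call has 1 to 20 rows; each row is the pose to reach, as a shift and turn from the pose measured when the call began; what a row does not reach only later rows make up. A row lasts 1/10 s, in which the tool goes at most 50 mm and 8.59 degrees, less where a joint would pass 70% of its speed; a pose out of reach is approached as far as the arm can. A call with a gripper value outside its range is refused whole. The fingers move at their own pace and stop on an object; "newtons" is the grip in N (left out, the last holds). Time passes only in rows, so rows that repeat a pose let the fingers close. It gives the time, the measured TCP pose, the force and the opening at its end, in the units of the state.
- sensors.read_state(): the state, without advancing time (a new reading comes with each control period).
- cams.read_camera(name): name is "scene" or "side" or "wrist"; returns a dict with "color" (480x640x3 uint8, blue, green, red), "fx", "fy", "cx", "cy" (pixels), "world_from_camera" (4x4, takes a point from camera to world coordinates); the wrist camera has in their place "mount" (4x4, takes a point from camera to tool coordinates, whose origin is the TCP and whose axes are the flange's). Camera axes: x right, y down, z forward; pixel columns grow to the right and rows downward; lengths in m; the calibration is good to about 2 mm. A picture is of the moment at which its call begins: read the wrist's pose just before it. There is no depth.
- robot.job_done(): hands the job in, once; it reports no verdict.
The state is a dict: "time_s": time; "q": joint angles; "joint_velocities": joint speeds; "effort": joint torques, N m; "eef_pos": TCP position; "tcp_rot": TCP orientation; "ft_force": force on the tool from outside, world axes, zero at the start; "wrist_torque": the same for the moment, N m; "finger_gap": opening from 0.0 (shut) to 1.0 (fully open).
Only numpy, scipy, OpenCV 4.12 (cv2) and the standard library are available. Lean on these libraries where they do the work, as an engineer would, in place of code of your own. Each camera call takes 0.05 s, during which the arm holds its last target. There are 200 camera calls.

## Working session

There is one attempt and no reset: what is moved stays moved. The work goes in short steps, Python scripts to look and compute and a tool call to move; the robot and the scene stay as the last step left them, time stands still between calls to the robot, and variables do not carry over. Pictures are saved under pics/ and viewed, about 8 in all and at most 12, crops included, and the job is handed in when it is done.

Besides the shell and the picture viewer there is one more tool, called as name(argument=value, ...), one argument or row to a line, values as JSON. jog_arm: Moves the arm, as the interface text tells. Its arguments: {"type":"object","properties":{"moves":{"type":"array","items":{"type":"array","items":{"type":"number"}}},"newtons":{"type":"number"}},"required":["moves"]}

```bash
mkdir -p pics; ls; cat > h.py <<'E'
import numpy as np, cv2
from scipy.spatial.transform import Rotation as R
from rig import sensors, cams, robot
def get(name, save=None):
    s=sensors.read_state(); c=cams.read_camera(name)
    if name=='wrist':
        w,x,y,z=s['tcp_rot']; T=np.eye(4); T[:3,:3]=R.from_quat([x,y,z,w]).as_matrix(); T[:3,3]=s['eef_pos']
        c['world_from_camera']=T@np.array(c['mount'])
    c['T']=np.array(c['world_from_camera'])
    if save: cv2.imwrite('pics/'+save,c['color'])
    return c,s
def ray(c,u,v):
    d=c['T'][:3,:3]@np.array([(u-c['cx'])/c['fx'],(v-c['cy'])/c['fy'],1]); return c['T'][:3,3],d
def plane(c,u,v,z):
    o,d=ray(c,u,v); return o+d*(z-o[2])/d[2]
def tri(c1,p1,c2,p2):
    o1,d1=ray(c1,*p1);o2,d2=ray(c2,*p2)
    a=np.linalg.lstsq(np.c_[d1,-d2],o2-o1,rcond=None)[0]
    return (o1+a[0]*d1+o2+a[1]*d2)/2, np.linalg.norm(o1+a[0]*d1-o2-a[1]*d2)
def proj(c,p):
    q=np.linalg.inv(c['T'])@np.r_[p,1]; return [round(float(c['fx']*q[0]/q[2]+c['cx']),1),round(float(c['fy']*q[1]/q[2]+c['cy']),1)]
E
python3 - <<'E'
from h import *
np.set_printoptions(precision=3,suppress=True)
for n in ['scene','side']:
    c,s=get(n,n+'1.png'); print(n,c['fx'],c['fy'],c['cx'],c['cy'],c['T'])
    
print(s)
E
```

```text
pics
scene 463.04691224360016 463.04691224360016 318.8862102839201 240.99950980070312 [[ 0.757  0.352 -0.55   1.113]
 [ 0.653 -0.416  0.632 -0.594]
 [-0.006 -0.838 -0.545  0.594]
 [ 0.     0.     0.     1.   ]]
side 517.8172672935024 517.8172672935024 318.56970776851574 237.88805451633377 [[-0.977 -0.137  0.165  0.46 ]
 [-0.214  0.665 -0.716  0.598]
 [-0.012 -0.735 -0.678  0.615]
 [ 0.     0.     0.     1.   ]]
{'time_s': 0.05, 'q': array([ 0.937,  0.528,  1.434, -0.   ,  1.181, -0.178]), 'joint_velocities': array([ 0.   , -0.002, -0.002,  0.   ,  0.   ,  0.001]), 'effort': array([  0.   , -44.136, -17.734,   0.064,   0.053,  -0.   ]), 'eef_pos': array([0.274, 0.561, 0.23 ]), 'tcp_rot': array([-0.   ,  0.225,  0.974, -0.001]), 'ft_force': array([ 0.762, -0.368, -0.433]), 'wrist_torque': array([-0.029,  0.021, -0.01 ]), 'finger_gap': 1.0039864076277631}
```

View pics/scene1.png

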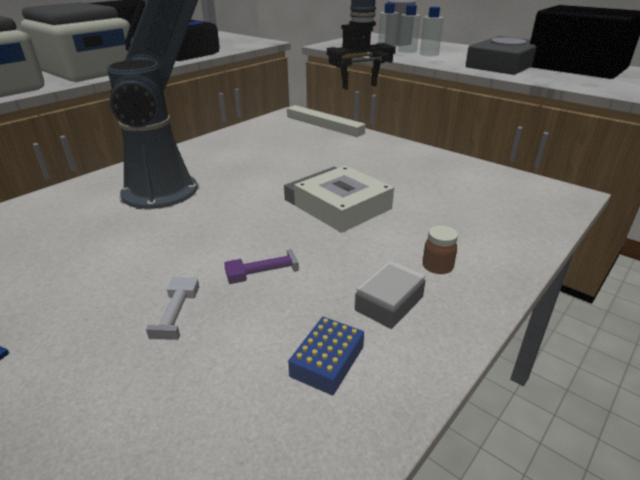

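View pics/side1.png

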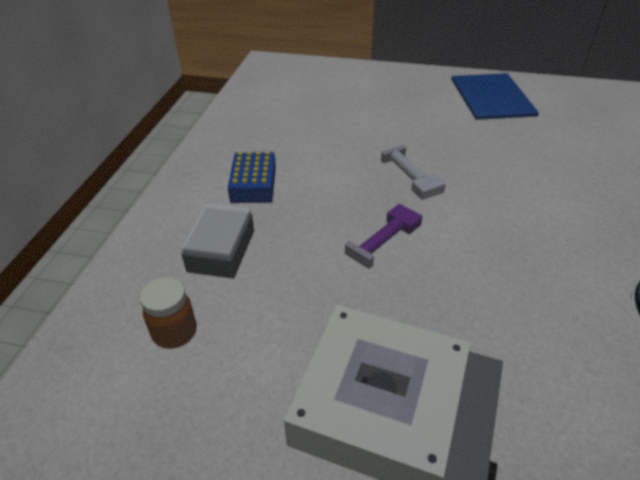

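The two look-alikes are the all-grey metal post, at scene (175,308) and side (412,172), and the purple post with a grey foot, at scene (262,265) and side (385,235). The task says metal, so I choose the grey one. Its grip plate is at scene (183,287) and its foot at (163,330). Next I measure it and check it in a crop.

```bash
python3 - <<'E'
from h import *
np.set_printoptions(precision=4,suppress=True)
a,_=get('scene');b,_=get('side')
A=cv2.resize(a['color'][260:350,130:220],(400,400),interpolation=cv2.INTER_CUBIC)
B=cv2.resize(b['color'][135:205,370:455],(400,400*70//85),interpolation=cv2.INTER_CUBIC)
C=cv2.resize(b['color'][300:480,270:510],(400,300),interpolation=cv2.INTER_CUBIC)
D=np.zeros((600,800,3),np.uint8)
D[:400,:400]=A[:400];D[:B.shape[0]-30,400:]=B[:-30];D[300:600,400:]=C
cv2.imwrite('pics/crop.png',D)
# rough positions
for n,c,pts in [('scene',a,dict(foot=(163,330),grip=(183,287))),('side',b,dict(foot=(393,152),grip=(430,186)))]:
    for k,p in pts.items(): print(n,k,plane(c,*p,0.02))
for n,c,p in [('scene',a,(346,186)),('side',b,(382,379))]: print(n,'socket',plane(c,*p,0.07))
E
```

```text
scene foot [ 0.5114 -0.3229  0.02  ]
scene grip [ 0.4369 -0.228   0.02  ]
side foot [ 0.5102 -0.3147  0.02  ]
side grip [ 0.429  -0.2132  0.02  ]
scene socket [0.4688 0.253  0.07  ]
side socket [0.4648 0.251  0.07  ]
```

View pics/crop.png

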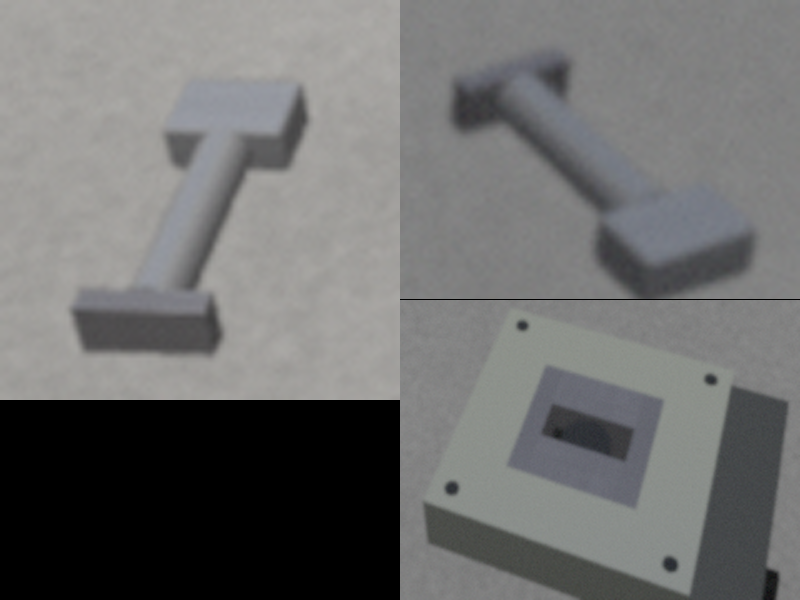

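The crop confirms the all-grey metal post, with the grip plate nearer the robot. I go over the socket for a close look first, since it is on the way.

jog_arm(
  moves=[
    [8.7,17,-31,10,0,0,0],
    [8.7,17,-31,10,0,0,0],
    [8.7,17,-31,10,0,0,0],
    [8.7,17,-31,10,0,0,0],
    [8.7,17,-31,10,0,0,0],
    [8.7,17,-31,10,0,0,0],
    [8.7,17,-31,10,0,0,0],
    [8.7,17,-31,10,0,0,0],
    [8.7,17,-31,10,0,0,0],
    [8.7,17,-31,10,0,0,0],
    [8.7,17,-31,10,0,0,0],
    [8.7,17,-31,10,0,0,0],
  ],
)

```text
time_s: 1.4
eef_pos: [0.4433, 0.2521, 0.3294]
tcp_rot: [-0.001, 0.224, 0.974, -0.001]
ft_force: [0.7, 0.0, -1.1]
finger_gap: 1.0
```

```bash
python3 - <<'E'
from h import *
np.set_printoptions(precision=3,suppress=True)
c,s=get('wrist','w1.png'); print(s['q'],s['eef_pos'],c['mount'],c['fx'],c['cx'],c['cy'],c['T'],proj(c,[.466,.252,.07]))
E
```

```text
[ 0.298  0.261  1.582 -0.001  1.301 -0.82 ] [0.443 0.252 0.329] [[-0.001 -0.96  -0.279  0.076]
 [ 1.    -0.001 -0.001 -0.   ]
 [ 0.001 -0.279  0.96  -0.154]
 [ 0.     0.     0.     1.   ]] 338.258134514475 318.8033374735319 231.85384197441152 [[ 0.439  0.864  0.248  0.375]
 [ 0.899 -0.421 -0.124  0.285]
 [-0.003  0.277 -0.961  0.484]
 [ 0.     0.     0.     1.   ]] [327.9, 214.0]
```

View pics/w1.png

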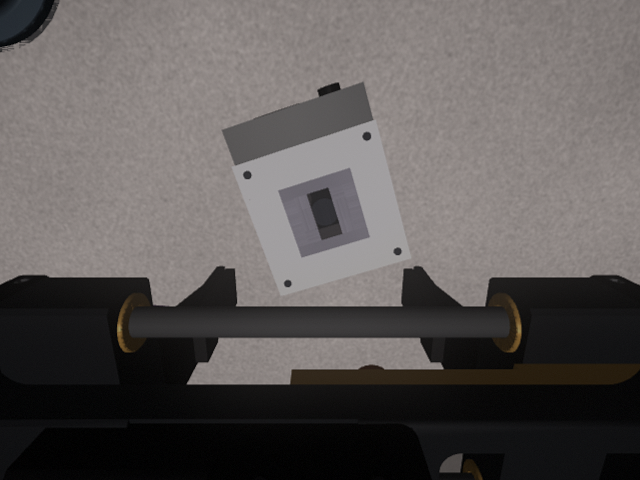

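The view shows the socket plate with corners at about (279,189), (350,169), (369,237) and (302,257). The slot is at about (324,213), with its long side pointing away from the housing, and the screws are at (247,175), (367,136), (397,251) and (288,284).

```bash
cat > sock.py <<'E'
from h import *
np.set_printoptions(precision=4,suppress=True)
def screws(c,seeds,z=0.0705):
    g=cv2.cvtColor(c['color'],cv2.COLOR_BGR2GRAY).astype(float); P=[]
    for u,v in seeds:
        w=g[v-6:v+7,u-6:u+7]; m=np.clip(np.median(w)-25-w,0,None); yy,xx=np.mgrid[v-6:v+7,u-6:u+7]
        P.append(plane(c,(m*xx).sum()/m.sum(),(m*yy).sum()/m.sum(),z)[:2])
    P=np.array(P); r=cv2.minAreaRect((P*1000).astype(np.float32))
    # order: -x+? , ... seeds given housing side first pair, then far pair
    ctr=P.mean(0); d=(P[2]+P[3]-P[0]-P[1]); print('centre',ctr,'x az',np.degrees(np.arctan2(d[1],d[0])),'sides',[round(float(np.linalg.norm(P[i]-P[i-1]))*1000,1) for i in range(4)])
E
python3 - <<'E'
from sock import *
c,s=get('wrist'); screws(c,[(247,175),(367,136),(397,251),(288,284)])
g=cv2.cvtColor(c['color'],cv2.COLOR_BGR2GRAY)
m=(g<75).astype(np.uint8); n,l,st,ce=cv2.connectedComponentsWithStats(m[180:245,295:355]); 
for i in range(1,n):
  if st[i][4]>100:
    k=np.argwhere(l==i)[:,::-1]+[295,180]; r=cv2.minAreaRect(k.astype(np.float32)); print(r, [plane(c,*p,0.07)[:2] for p in cv2.boxPoints(r)])
b,_=get('side'); screws(b,[(457,348),(432,458),(301,412),(343,315)])
E
```

```text
centre [0.4641 0.2481] x az -8.433397645262497 sides [150.3, 150.2, 150.2, 150.3]
((324.5500183105469, 213.14996337890625), (48.066619873046875, 22.452171325683594), 71.56505584716797) [array([0.4316, 0.239 ]), array([0.4352, 0.2664]), array([0.4962, 0.2587]), array([0.4929, 0.2301])]
centre [0.4646 0.2504] x az -8.357838558176741 sides [149.8, 149.9, 149.9, 149.8]
```

jog_arm(
  moves=[
    [8.7,3,-25,0,0,0,-14],
    [8.7,3,-25,0,0,0,-14],
    [8.7,3,-25,0,0,0,-14],
    [8.7,3,-25,0,0,0,-14],
    [8.7,3,-25,0,0,0,-14],
    [8.7,-2,-45,-3,0,0,-27],
    [8.7,-2,-45,-3,0,0,-27],
    [8.7,-2,-45,-3,0,0,-27],
    [8.7,-2,-45,-3,0,0,-27],
    [8.7,-2,-45,-3,0,0,-27],
    [8.7,-2,-45,-3,0,0,-27],
    [8.7,-2,-45,-3,0,0,-27],
  ],
)

```text
time_s: 2.75
eef_pos: [0.4238, -0.1969, 0.2996]
tcp_rot: [-0.001, 0.446, 0.895, -0.0]
ft_force: [-0.6, 0.3, -0.3]
finger_gap: 1.002
```

```bash
python3 - <<'E'
from h import *
np.set_printoptions(precision=3,suppress=True)
c,s=get('wrist','w2.png'); print(s['q'],s['eef_pos'],[proj(c,p) for p in [[.433,-.22,.02],[.511,-.32,.02]]])
E
```

```text
[-0.674  0.227  1.72  -0.001  1.196 -1.321] [ 0.424 -0.197  0.3  ] [[314.5, 213.0], [316.3, 300.2]]
```

View pics/w2.png

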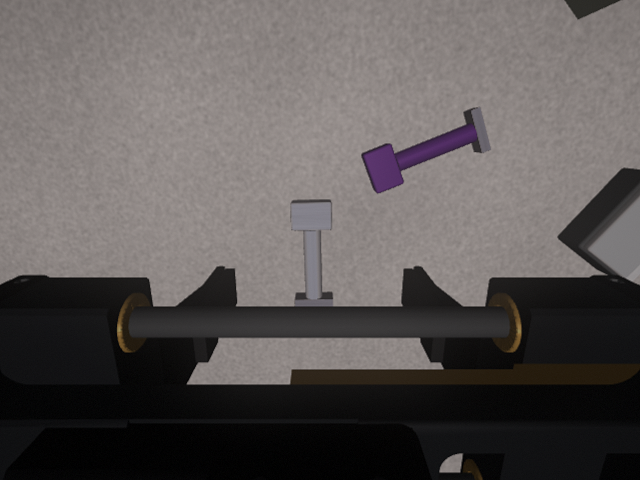

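Here the grey post's grip plate spans about (291–332, 201–231), its shaft runs from (311,231) to (315,292), and the purple one stays clear to the upper right. Now I measure its axis and grip centre.

```bash
python3 - <<'E'
from h import *
np.set_printoptions(precision=4,suppress=True)
c,s=get('wrist')
hsv=cv2.cvtColor(c['color'],cv2.COLOR_BGR2HSV)
im=c['color'].astype(int); 
d=im[...,0]-im[...,2]   # bluish metal vs warm bench
print(d[215,280:345:3], d[260,295:335:2], d[190:240:3,312])
m=(d>4).astype(np.uint8); m=cv2.medianBlur(m,3)
rows=[]
for v in range(196,300,4):
    x=np.flatnonzero(m[v,270:350])+270
    if len(x): rows.append((v,x[0],x[-1],len(x)))
print(rows)
P=[plane(c,u,v,.024)[:2] for u,v in [(291.5,201),(332,201),(291,229),(332,231)]]
print(P)
ax=[plane(c,(a+b)/2,v,.018)[:2] for v,a,b,n in rows if 236<=v<=288]
l=cv2.fitLine(np.array(ax,np.float32),cv2.DIST_HUBER,0,.01,.001).ravel(); print('axis az',np.degrees(np.arctan2(-l[1],-l[0])),l)
E
```

```text
[ -9 -10  -9 -10   7   6   7   7   6   7   7   7   7   7   7   6   7  -4
  -9  -9 -10  -9] [-10  -9 -10 -10  -8  -2   5   7   7   7   7  -2  -3  -8  -9  -9  -9  -9
  -8 -10] [-10 -10 -10  -7  -3   7   7   7   7   7   7   7   7   2   7   7   8]
[(204, np.int64(306), np.int64(328), 21), (208, np.int64(292), np.int64(329), 38), (212, np.int64(292), np.int64(329), 38), (216, np.int64(292), np.int64(329), 38), (220, np.int64(293), np.int64(329), 37), (224, np.int64(293), np.int64(329), 37), (228, np.int64(293), np.int64(328), 36), (232, np.int64(307), np.int64(314), 8), (236, np.int64(307), np.int64(314), 8), (240, np.int64(307), np.int64(315), 9), (244, np.int64(307), np.int64(315), 9), (248, np.int64(307), np.int64(315), 9), (252, np.int64(307), np.int64(315), 9), (256, np.int64(307), np.int64(315), 9), (260, np.int64(307), np.int64(315), 9), (264, np.int64(308), np.int64(315), 8), (268, np.int64(308), np.int64(315), 8), (272, np.int64(308), np.int64(316), 9), (276, np.int64(308), np.int64(316), 9), (280, np.int64(308), np.int64(315), 8), (284, np.int64(308), np.int64(316), 9), (288, np.int64(308), np.int64(316), 9), (292, np.int64(309), np.int64(316), 8), (296, np.int64(309), np.int64(316), 8)]
[array([ 0.3996, -0.2242]), array([ 0.4413, -0.1927]), array([ 0.4211, -0.2551]), array([ 0.4659, -0.2246])]
axis az 128.08005 [ 0.6168 -0.7871  0.4751 -0.2825]
```

jog_arm(
  moves=[
    [8.7,-1.6,0.5,-10,-23.8,-18.3,0],
    [8.7,-1.6,0.5,-15,-23.8,-18.3,0],
    [8.7,-1.6,0.5,-20,-23.8,-18.3,0],
    [8.7,-1.6,0.5,-21,-23.8,-18.3,0],
    [8.7,-1.6,0.5,-21.6,-23.8,-18.3,0],
    [8.7,-1.6,0.5,-21.6,-23.8,-18.3,0],
    [8.7,-1.6,0.5,-21.6,-23.8,-18.3,0],
    [8.7,-1.6,0.5,-21.6,-23.8,-18.3,0],
  ],
)

```text
time_s: 3.65
eef_pos: [0.4166, -0.2208, 0.154]
tcp_rot: [0.215, 0.436, 0.865, -0.125]
ft_force: [1.1, -0.4, 0.1]
finger_gap: 1.001
```

```bash
python3 - <<'E'
from h import *
np.set_printoptions(precision=3,suppress=True)
c,s=get('wrist','w3.png'); w,x,y,z=s['tcp_rot'];M=R.from_quat([x,y,z,w]).as_matrix(); print(s['q'],s['eef_pos'],M)
xp=np.array([np.cos(np.radians(127.5)),np.sin(np.radians(127.5)),0]);yp=np.cross([0,0,1],xp);g=np.array([.432,-.224,.024])
print([proj(c,g+a*.019*xp+b*.027*yp) for a,b in [(1,1),(1,-1),(-1,1),(-1,-1)]])
E
```

```text
[-0.609  0.419  2.201 -1.301  0.189  0.007] [ 0.417 -0.221  0.154] [[-0.528  0.808  0.262]
 [ 0.7    0.589 -0.404]
 [-0.48  -0.03  -0.877]]
[[302.4, 143.3], [373.9, 142.8], [305.1, 183.8], [369.8, 183.6]]
```

View pics/w3.png

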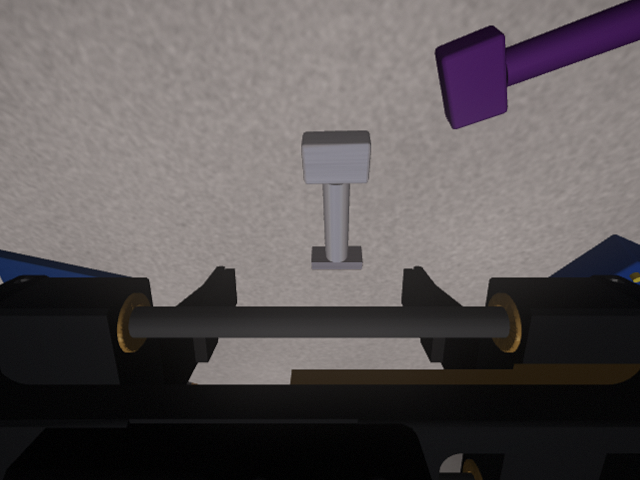

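The fingers aim well at the plate (302–370, 131–183), but the arm stopped at its reach limit at z = 0.154, with q3 at 2.2 and q5 at 0.19. The outward lean doesn't work this close in. I'll fit a quick arm model from the recorded poses to choose a feasible lean.

```bash
cat > arm.py <<'E'
import numpy as np
from scipy.optimize import least_squares
from scipy.spatial.transform import Rotation as R
LO=np.array([-3.08,-.75,.22,-1.43,0,-2.85]);HI=np.array([3.08,2.2,2.44,4.57,2.65,2.85])
D=[([.937,.528,1.434,0,1.181,-.178],[.274,.561,.230]),([.298,.261,1.582,-.001,1.301,-.82],[.443,.252,.329]),
([-.674,.227,1.72,-.001,1.196,-1.321],[.424,-.197,.300]),([-.609,.419,2.201,-1.301,.189,.007],[.417,-.221,.154])]
def fk(p,q):
    a,h,L2,Lf,Le,Lt=p; A=R.from_euler('ZY',[q[0],q[1]]); B=R.from_euler('ZY',[q[0],q[1]+q[2]])
    E=B*R.from_euler('ZYZ',[q[3],q[4],q[5]+np.pi/2*SG])
    return R.from_euler('Z',q[0]).apply([a,0,h])+A.apply([0,0,L2])+B.apply([Le,0,Lf])+E.apply([0,0,Lt]),E
SG=-1
s=least_squares(lambda p:np.ravel([fk(p,q)[0]-x for q,x in D]),[0,.4,.4,.4,0,.2]);P=s.x
def ik(x,z,y,q0=None):
    "tool pos, tool z dir, tool y dir (either sign)"
    best=None
    for sg in (1,-1):
      for q4 in (0,-.8,.8,3):
        q0_=np.array([np.arctan2(x[1],x[0]),.5,1.5,q4,1.2,0])
        def f(q):
            t,E=fk(P,q); return np.r_[(t-x)*5,E.apply([0,0,1])-z,E.apply([0,1,0])-sg*np.array(y)]
        r=least_squares(f,q0_,bounds=(LO+.02,HI-.02))
        if best is None or r.cost<best[0]: best=(r.cost,r.x,sg)
    return best
E
python3 - <<'E'
from arm import *
np.set_printoptions(precision=3,suppress=True)
print(P,np.abs(s.fun).max()); print(fk(P,D[3][0])[1].as_matrix())
xp=np.array([np.cos(np.radians(127.5)),np.sin(np.radians(127.5)),0]);yp=np.cross([0,0,1],xp);Z=np.array([0,0,1.])
for ph in (0,10,20,-15):
    f=np.radians(ph); print(ph,'pick',ik(np.array([.432,-.224,.015]),-Z*np.cos(f)-xp*np.sin(f),yp))
    for dz in (0,30,-30,60,90,180):
        Q=R.from_euler('z',np.radians(dz))
        for pos in ([.5,-.3,.135],[.6,-.25,.135],[.65,-.0,.135]):
            b=ik(np.array(pos),Q.apply(xp*np.cos(f)-Z*np.sin(f)),Q.apply(yp))
            if b[0]<1e-5: print('   up',dz,pos,b[1],b[2])
E
```

```text
[ 0.226 -0.562  0.554  0.085 -0.102 -0.264] 0.11110188271578778
[[ 0.527 -0.808  0.262]
 [-0.701 -0.588 -0.404]
 [ 0.48   0.029 -0.877]]
0 pick (np.float64(0.16257945759289963), array([-0.528,  0.597,  2.42 ,  3.433,  0.323, -1.496]), -1)
10 pick (np.float64(0.09649223328797138), array([-0.548,  0.603,  2.42 ,  3.476,  0.404, -1.559]), -1)
   up 0 [0.5, -0.3, 0.135] [-0.268  0.071  1.542  1.237  2.461 -0.289] 1
   up 0 [0.6, -0.25, 0.135] [-0.099  0.306  0.964  1.618  2.339  0.251] 1
   up 30 [0.6, -0.25, 0.135] [-0.396  0.349  0.331  3.147  2.426  1.574] 1
   up 30 [0.65, -0.0, 0.135] [ 0.238  0.222  1.24   1.423  2.514 -0.056] 1
   up 60 [0.5, -0.3, 0.135] [-0.943  0.361  0.446  4.486  2.048 -0.775] -1
   up 60 [0.6, -0.25, 0.135] [-0.692  0.337  0.808  4.55   2.321 -0.421] -1
   up 60 [0.65, -0.0, 0.135] [-0.086  0.352  0.347  3.469  2.422  1.783] 1
20 pick (np.float64(0.04679395722541651), array([-0.565,  0.607,  2.42 ,  3.496,  0.479,  1.548]), 1)
   up 0 [0.5, -0.3, 0.135] [-0.288  0.029  2.008  0.707  2.124  2.236] -1
   up 0 [0.6, -0.25, 0.135] [-0.118  0.199  1.749  0.877  2
[... 171 characters left out ...]
30 [0.6, -0.25, 0.135] [-0.396  0.1    1.916 -0.004  2.347  1.567] -1
   up 30 [0.65, -0.0, 0.135] [ 0.222  0.157  1.825  0.718  2.173 -0.875] 1
   up -30 [0.5, -0.3, 0.135] [-0.115  0.238  1.668  1.159  1.674  2.74 ] -1
   up 60 [0.5, -0.3, 0.135] [-0.918  0.131  1.868 -1.015  1.859  0.605] -1
   up 60 [0.6, -0.25, 0.135] [-0.673  0.2    1.746 -0.882  2.073 -2.441] 1
   up 60 [0.65, -0.0, 0.135] [-0.08   0.106  1.907 -0.273  2.324  1.309] -1
   up 90 [0.5, -0.3, 0.135] [-0.979  0.442  1.083 -1.219  1.528 -0.065] -1
   up 90 [0.65, -0.0, 0.135] [-0.322  0.254  1.635 -1.01   1.975 -2.598] 1
-15 pick (np.float64(0.28839804231243515), array([-0.484,  0.579,  2.42 ,  3.2  ,  0.185, -1.217]), -1)
```

```bash
sed -i 's/^SG=-1/SG=1/; s/\[0,.4,.4,.4,0,.2\])/[0,.4,.4,.4,0,.2],bounds=([-.2,.1,.2,.2,-.2,.05],[.3,.8,.8,.8,.2,.5]))/' arm.py
python3 - <<'E'
from arm import *
np.set_printoptions(precision=3,suppress=True)
print(P,s.fun)
E
```

```text
[0.126 0.1   0.441 0.285 0.037 0.093] [ 0.08  -0.08   0.016  0.039 -0.104 -0.008 -0.052 -0.1   -0.002 -0.052
 -0.054  0.002]
```

```bash
sed -i 's/a,h,L2,Lf,Le,Lt=p/a,h,L2,Lf,Le,Lt,d=p/; s/apply(\[a,0,h\])/apply([a,d,h])/; s/\[0,.4,.4,.4,0,.2\]/[0,.4,.4,.4,0,.2,.1]/; s/-.2,.05\],/-.2,.05,-.3],/; s/.2,.5\])/.2,.5,.3])/' arm.py
cat > t.py <<'E'
from arm import *
np.set_printoptions(precision=3,suppress=True)
print(P,s.fun)
xp=np.array([np.cos(np.radians(127.5)),np.sin(np.radians(127.5)),0]);yp=np.cross([0,0,1],xp);Z=np.array([0,0,1.])
for ph in (0,10,20,-15):
    f=np.radians(ph); print(ph,'pick',ik(np.array([.432,-.224,.015]),-Z*np.cos(f)-xp*np.sin(f),yp))
    for dz in (0,30,-30,60,90,180):
        Q=R.from_euler('z',np.radians(dz))
        for pos in ([.5,-.3,.135],[.6,-.25,.135],[.65,-.0,.135]):
            b=ik(np.array(pos),Q.apply(xp*np.cos(f)-Z*np.sin(f)),Q.apply(yp))
            if b[0]<1e-5: print('   up',dz,pos,b[1],b[2])
E
python3 t.py
```

```text
[0.001 0.273 0.587 0.391 0.113 0.297 0.111] [ 0.    -0.    -0.    -0.     0.     0.001  0.     0.    -0.     0.
  0.     0.   ]
0 pick (np.float64(1.3571068260398208e-30), array([-0.709,  0.73 ,  1.928, -0.   ,  0.483,  1.778]), 1)
   up 0 [0.5, -0.3, 0.135] [-0.795  1.315  0.752  0.25   2.63   1.79 ] 1
   up 0 [0.65, -0.0, 0.135] [-0.405  1.313  0.762  0.86   2.44   2.296] 1
   up 30 [0.5, -0.3, 0.135] [-0.618  1.333  0.701 -0.473  2.63  -1.991] -1
   up -30 [0.5, -0.3, 0.135] [-0.973  1.238  0.995  0.686  2.352  2.094] 1
   up -30 [0.6, -0.25, 0.135] [-0.838  1.28   0.859  0.905  2.339 -0.846] -1
   up -30 [0.65, -0.0, 0.135] [-0.553  1.188  1.171  1.047  2.032  2.227] 1
   up 60 [0.5, -0.3, 0.135] [-0.451  1.277  0.871 -0.879  2.346 -2.272] -1
   up 60 [0.6, -0.25, 0.135] [-0.353  1.404  0.5   -1.013  2.561  0.641] 1
   up 90 [0.5, -0.3, 0.135] [-0.311  1.185  1.184 -1.111  1.98   0.895] 1
   up 90 [0.6, -0.25, 0.135] [-0.216  1.279  0.862 -1.143  2.144  0.699] 1
   up 90 [0.65, -0.0, 0.135] [ 0.078  1.376  0.579 -1.048  2.461  0.638] 1
   up 180 [0.5, -0.3, 0.135] [-0.548  1.258 
[... 3122 characters left out ...]
  2.516 -0.959] -1
   up -30 [0.6, -0.25, 0.135] [-0.832  1.384  0.825  1.124  2.483 -0.723] -1
   up -30 [0.65, -0.0, 0.135] [-0.542  1.302  1.13   1.206  2.2   -0.89 ] -1
   up 60 [0.5, -0.3, 0.135] [-0.458  1.378  0.844 -1.088  2.491 -2.388] -1
   up 90 [0.5, -0.3, 0.135] [-0.322  1.298  1.148 -1.268  2.147  0.885] 1
   up 90 [0.6, -0.25, 0.135] [-0.225  1.383  0.829 -1.358  2.276 -2.517] -1
   up 90 [0.65, -0.0, 0.135] [ 0.072  1.473  0.549 -1.351  2.566  0.429] 1
   up 180 [0.5, -0.3, 0.135] [-0.559  1.411  2.161  3.583  2.231  1.757] 1
   up 180 [0.6, -0.25, 0.135] [-0.317  1.291  1.956  3.76   1.919  1.634] 1
   up 180 [0.65, -0.0, 0.135] [ 0.234  1.241  1.72   4.254  1.756 -1.738] -1
```

The arm model now fits to under 1 mm: there is an 11 cm shoulder offset. A straight-down grasp followed by tipping toward the robot is reachable. I need the exact turn back to vertical.

```bash
cat > rel.py <<'E'
from h import *
np.set_printoptions(precision=2,suppress=True)
def rel(pos,z,y):
    s=sensors.read_state(); w,a,b,c=s['tcp_rot']; C=R.from_quat([a,b,c,w])
    y=np.array(y,float); 
    if y@C.apply([0,1,0])<0: y=-y
    z=np.array(z,float); M=R.from_matrix(np.c_[np.cross(y,z),y,z])
    print('shift cm',(np.array(pos)-s['eef_pos'])*100,'rotvec deg',np.degrees((M*C.inv()).as_rotvec()),'pos',s['eef_pos'],'F',s['ft_force'],'gap',s['finger_gap'],'t',s['time_s'],'q',s['q'])
def yaw(d): return [np.cos(np.radians(d)),np.sin(np.radians(d)),0]
E
python3 -c "
from rel import *
rel([.432,-.224,.013],[0,0,-1],yaw(37.5))"
```

```text
shift cm [  1.6   -0.49 -13.92] rotvec deg [23.76 15.8   0.87] pos [ 0.42 -0.22  0.15] F [ 0.26 -0.04 -0.4 ] gap 0.9974228172044314 t 3.7 q [-0.61  0.42  2.2  -1.31  0.19  0.01]
```

jog_arm(
  moves=[
    [8.7,1.5,-0.3,4,23.8,15.8,0.9],
    [8.7,1.5,-0.3,4,23.8,15.8,0.9],
    [8.7,1.5,-0.3,4,23.8,15.8,0.9],
    [8.7,1.5,-0.3,4,23.8,15.8,0.9],
    [8.7,1.5,-0.3,4,23.8,15.8,0.9],
    [8.7,1.5,-0.3,4,23.8,15.8,0.9],
    [8.7,1.5,-0.3,-4,23.8,15.8,0.9],
    [8.7,1.5,-0.3,-8,23.8,15.8,0.9],
    [8.7,1.5,-0.3,-8,23.8,15.8,0.9],
    [8.7,1.5,-0.3,-8,23.8,15.8,0.9],
    [8.7,1.5,-0.3,-8,23.8,15.8,0.9],
  ],
)

```text
time_s: 4.8
eef_pos: [0.432, -0.2212, 0.0728]
tcp_rot: [0.0, 0.441, 0.897, 0.001]
ft_force: [0.2, -0.9, 0.5]
finger_gap: 0.998
```

```bash
python3 -c "
from rel import *
rel([.432,-.224,.013],[0,0,-1],yaw(37.5))"
```

```text
shift cm [ 0.   -0.28 -5.98] rotvec deg [-0.09  0.06 -0.14] pos [ 0.43 -0.22  0.07] F [ 0.21 -0.85  0.48] gap 0.9975764963621 t 4.8 q [-0.71  0.61  1.91  0.    0.62 -1.36]
```

jog_arm(
  moves=[
    [8.7,0,-0.3,-3,0,0,0],
    [8.7,0,-0.3,-5,0,0,0],
    [8.7,0,-0.3,-6,0,0,0],
    [8.7,0,-0.3,-6,0,0,0],
    [0,0,-0.3,-6,0,0,0],
    [0,0,-0.3,-6,0,0,0],
    [0,0,-0.3,-6,0,0,0],
    [0,0,-0.3,-6,0,0,0],
    [0,0,-0.3,-6,0,0,0],
    [0,0,-0.3,-6,0,0,0],
    [0,0,-0.3,-6,0,0,0],
  ],
  newtons=55,
)

```text
time_s: 5.9
eef_pos: [0.4321, -0.2244, 0.0131]
tcp_rot: [0.0, 0.441, 0.897, 0.001]
ft_force: [-0.1, -0.2, 5.1]
finger_gap: 0.616
```

jog_arm(
  moves=[
    [0,0,0,4,0,0,0],
    [0,1,-1,8,0,0,-6],
    [0,3,-3,12,0,0,-12],
    [0,5,-5,16,0,0,-18],
    [0,7,-7,18,0,0,-24],
    [0,7,-7.5,18,0,0,-30],
    [0,7,-7.5,18,0,0,-30],
    [0,7,-7.5,18,0,0,-30],
    [0,7,-7.5,18,0,0,-30],
  ],
)

```text
time_s: 6.8
eef_pos: [0.5007, -0.2978, 0.1916]
tcp_rot: [-0.002, 0.658, 0.753, 0.001]
ft_force: [0.1, -0.2, -2.2]
finger_gap: 0.616
```

```bash
python3 -c "
from rel import *
rel([.5,-.3,.19],yaw(97.5),yaw(7.5))
from arm import *
q=None
for t in (0,30,60,90):
    f=np.radians(t);x=np.array(yaw(97.5));print(t,ik(np.array([.5,-.3,.19]),x*np.sin(f)-np.array([0,0,np.cos(f)]),yaw(7.5)))
"
```

```text
shift cm [-0.07 -0.22 -0.16] rotvec deg [89.   11.87 -0.23] pos [ 0.5  -0.3   0.19] F [ 0.15 -0.2  -2.24] gap 0.6161414488435561 t 6.8 q [-0.73  0.52  1.58  0.    1.05 -0.87]
0 (np.float64(5.639951128607567e-31), array([-0.73,  0.52,  1.58, -0.  ,  1.04, -0.86]), 1)
30 (np.float64(2.84267259791556e-31), array([-0.87,  0.7 ,  1.34,  0.27,  1.56, -1.07]), 1)
60 (np.float64(5.396455704173035e-31), array([-0.95,  0.93,  1.14,  0.47,  2.02, -1.09]), 1)
90 (np.float64(1.3487016745116477e-30), array([-0.97,  1.16,  1.02,  0.72,  2.39, -1.  ]), 1)
```

jog_arm(
  moves=[
    [0,0,-0.2,0,7.4,1,0],
    [0,0,-0.2,0,14.8,2,0],
    [0,0,-0.2,0,22.3,3,0],
    [0,0,-0.2,0,29.7,4,0],
    [0,0,-0.2,0,37,5,0],
    [0,0,-0.2,0,44.5,6,0],
    [0,0,-0.2,0,52,7,0],
    [0,0,-0.2,0,59.4,8,0],
    [0,0,-0.2,0,66.8,9,0],
    [0,0,-0.2,0,74,10,0],
    [0,0,-0.2,0,81.6,11,0],
    [0,0,-0.2,0,89,11.9,-0.2],
    [0,0,-0.2,0,89,11.9,-0.2],
    [0,0,-0.2,0,89,11.9,-0.2],
    [0,0,-0.2,0,89,11.9,-0.2],
  ],
)

```text
time_s: 8.3
eef_pos: [0.5011, -0.2999, 0.1925]
tcp_rot: [-0.53, 0.467, 0.533, 0.465]
ft_force: [0.3, 0.4, -2.3]
finger_gap: 0.608
```

```bash
python3 -c "
from rel import *
rel([.5,-.3,.131],yaw(97.5),yaw(7.5))
a,_=get('scene');b,_=get('side')
D=np.hstack([cv2.resize(a['color'][150:390,40:280],(400,400)),cv2.resize(b['color'][40:240,290:490],(400,400))]);cv2.imwrite('pics/s2.png',D)
p=[.5,-.3,.19];print(proj(a,p),proj(b,p),proj(a,[.5,-.3,.06]),proj(b,[.5,-.3,.06]))
"
```

```text
shift cm [-0.11 -0.01 -6.15] rotvec deg [ 0.24  0.11 -0.06] pos [ 0.5  -0.3   0.19] F [ 0.3   0.36 -2.31] gap 0.6080800065326488 t 8.3 q [-0.97  1.16  1.02  0.72  2.39 -1.  ]
[151.2, 241.5] [405.8, 77.6] [166.3, 303.4] [399.1, 139.5]
```

View pics/s2.png

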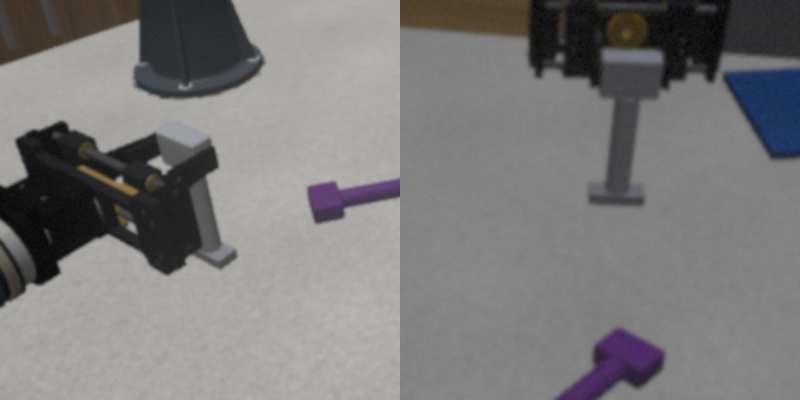

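The post hangs upright in both views, with its foot at about (622,195) in the side crop. Now I lower it until it touches.

jog_arm(
  moves=[
    [0,0,0,-2,0.2,0.1,0],
    [0,0,0,-4,0.2,0.1,0],
    [0,0,0,-5,0.2,0.1,0],
    [0,0,0,-5.6,0.2,0.1,0],
    [0,0,0,-5.8,0.2,0.1,0],
    [0,0,0,-5.8,0.2,0.1,0],
    [0,0,0,-5.8,0.2,0.1,0],
  ],
)

```text
time_s: 9.1
eef_pos: [0.5012, -0.3002, 0.1355]
tcp_rot: [-0.531, 0.466, 0.533, 0.466]
ft_force: [-0.3, -0.4, -2.6]
finger_gap: 0.616
```

jog_arm(
  moves=[
    [0,0,0,-0.2,0,0,0],
    [0,0,0,-0.2,0,0,0],
    [0,0,0,-0.2,0,0,0],
  ],
)

```text
time_s: 9.4
eef_pos: [0.5012, -0.3002, 0.1338]
tcp_rot: [-0.531, 0.466, 0.533, 0.466]
ft_force: [0.0, 0.3, -2.7]
finger_gap: 0.619
```

jog_arm(
  moves=[
    [0,0,0,-0.1,0,0,0],
    [0,0,0,-0.2,0,0,0],
    [0,0,0,-0.2,0,0,0],
  ],
)

```text
time_s: 9.7
eef_pos: [0.5012, -0.3002, 0.1317]
tcp_rot: [-0.531, 0.466, 0.533, 0.466]
ft_force: [0.0, 1.1, -2.8]
finger_gap: 0.615
```

jog_arm(
  moves=[
    [0,0,0,-0.1,0,0,0],
    [0,0,0,-0.1,0,0,0],
    [0,0,0,-0.1,0,0,0],
  ],
)

```text
time_s: 10.0
eef_pos: [0.5012, -0.3003, 0.1313]
tcp_rot: [-0.531, 0.466, 0.533, 0.466]
ft_force: [0.2, 0.8, 0.6]
finger_gap: 0.617
```

jog_arm(
  moves=[
    [0,0,0,-0.1,0,0,0],
    [0,0,0,-0.1,0,0,0],
    [0,0,0,-0.1,0,0,0],
  ],
)

```text
time_s: 10.3
eef_pos: [0.5011, -0.3004, 0.1312]
tcp_rot: [-0.532, 0.465, 0.533, 0.466]
ft_force: [0.5, -0.6, 3.4]
finger_gap: 0.614
```

Contact is made (+3.4 N, z = 0.131). Release and wait, then back straight off.

jog_arm(
  moves=[
    [6,0,0,0,0,0,0],
    [6.5,0,0,0,0,0,0],
    [8.7,0,0,0,0,0,0],
    [8.7,0,0,0,0,0,0],
    [8.7,0,0,0,0,0,0],
    [8.7,0,0,0,0,0,0],
    [8.7,0,0,0,0,0,0],
    [8.7,0.3,-2,0,0,0,0],
    [8.7,0.5,-4,0,0,0,0],
    [8.7,0.9,-7,0,0,0,0],
    [8.7,1.2,-9,2,0,0,0],
    [8.7,1.2,-9,6,0,0,0],
    [8.7,1.2,-9,10,0,0,0],
    [8.7,1.2,-9,12,0,0,0],
    [8.7,1.2,-9,12,0,0,0],
  ],
)

```text
time_s: 11.8
eef_pos: [0.5134, -0.3911, 0.2549]
tcp_rot: [-0.529, 0.465, 0.535, 0.466]
ft_force: [0.6, -0.2, 0.5]
finger_gap: 1.002
```

```bash
python3 -c "
from rel import *
rel([.5,-.3,.30],[0,0,-1],yaw(7.5))
a,_=get('scene');b,_=get('side')
D=np.hstack([cv2.resize(a['color'][150:390,40:280],(400,400)),cv2.resize(b['color'][40:240,290:490],(400,400))]);cv2.imwrite('pics/s3.png',D)
p=[.5,-.3,.15];print(proj(a,p),proj(b,p),proj(a,[.5,-.3,.0]),proj(b,[.5,-.3,.0]))
"
```

```text
shift cm [-1.34  9.11  4.51] rotvec deg [-88.89 -11.51  -0.4 ] pos [ 0.51 -0.39  0.25] F [ 0.62 -0.17  0.48] gap 1.002266071947591 t 11.8 q [-1.02  1.18  0.73  0.91  2.6  -0.74]
[156.1, 261.7] [403.6, 97.8] [172.4, 328.4] [396.3, 164.7]
```

View pics/s3.png

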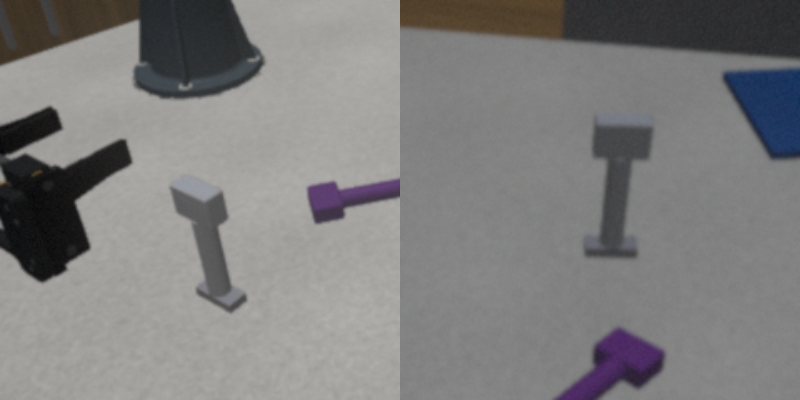

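The post stands upright by itself, released, with its top at about (158,262) in the scene view against (156,262) predicted. Next I turn the tool down above it.

jog_arm(
  moves=[
    [8.7,0,0,5,-7.4,-1,0],
    [8.7,0,0,7,-14.8,-2,0],
    [8.7,0,0,7,-22.3,-3,0],
    [8.7,0,1,7,-29.7,-4,0],
    [8.7,0,2,7,-37,-5,0],
    [8.7,0,3,7,-44.5,-6,0],
    [8.7,0,4,7,-52,-7,0],
    [8.7,0,5,7,-59.4,-8,0],
    [8.7,0,6,7,-66.8,-9,0],
    [8.7,0,7,7,-74,-10,0],
    [8.7,-1.3,8,7,-81.6,-11,0],
    [8.7,-1.3,9.1,7,-88.9,-11.5,-0.4],
    [8.7,-1.3,9.1,7,-88.9,-11.5,-0.4],
    [8.7,-1.3,9.1,7,-88.9,-11.5,-0.4],
    [8.7,-1.3,9.1,7,-88.9,-11.5,-0.4],
  ],
)

```text
time_s: 13.4
eef_pos: [0.5003, -0.3002, 0.3196]
tcp_rot: [-0.003, 0.661, 0.75, 0.002]
ft_force: [0.0, 0.3, -0.4]
finger_gap: 0.997
```

jog_arm(
  moves=[
    [8.7,0,0,0,0,0,8],
    [8.7,0,0,0,0,0,16],
    [8.7,0,0,0,0,0,24],
    [8.7,0,0,0,0,0,32],
    [8.7,0,0,0,0,0,40],
    [8.7,0,0,0,0,0,48],
    [8.7,0,0,0,0,0,56],
    [8.7,0,0,0,0,0,64],
    [8.7,0,0,0,0,0,72],
    [8.7,0,0,0,0,0,80],
    [8.7,0,0,0,0,0,88],
    [8.7,0,0,0,0,0,90],
    [8.7,0,0,0,0,0,90],
    [8.7,0,0,0,0,0,90],
  ],
)

```text
time_s: 14.8
eef_pos: [0.5003, -0.3014, 0.3187]
tcp_rot: [-0.004, -0.062, 0.998, -0.0]
ft_force: [0.2, 0.5, 0.6]
finger_gap: 1.002
```

```bash
python3 - <<'E'
from rel import *
rel([.5,-.3,.125],[0,0,-1],yaw(97.5))
c,s=get('wrist','w4.png')
im=c['color'].astype(int); d=im[...,0]-im[...,2]
yp=np.array(yaw(7.5));zp=np.array(yaw(97.5)); g=np.array([.5,-.3,.15])
print([proj(c,g+a*.027*yp+b*.012*zp) for a,b in [(1,1),(1,-1),(-1,1),(-1,-1)]])
E
```

```text
shift cm [ -0.03   0.14 -19.37] rotvec deg [ 0.04 -0.49  0.41] pos [ 0.5  -0.3   0.32] F [0.17 0.47 0.58] gap 1.0015701128345134 t 14.8 q [-0.73  0.39  1.42 -0.01  1.34 -2.42]
[[333.5, 242.4], [309.5, 242.6], [333.6, 188.7], [308.6, 188.9]]
```

View pics/w4.png

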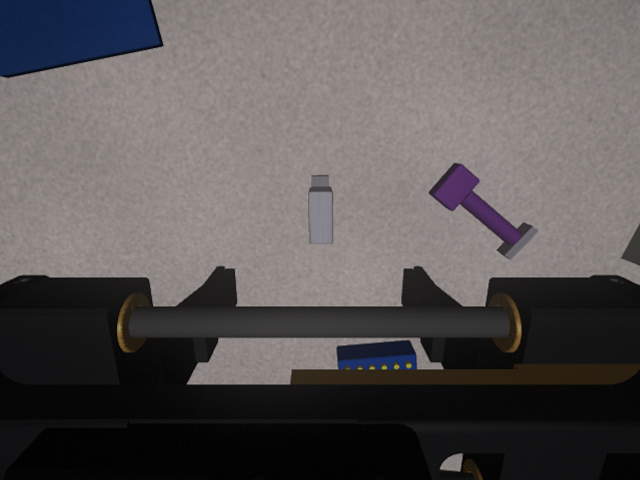

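The plate's top is at (309–333, 190–243), within 1 px of the prediction. Descend and grip across the 24 mm.

jog_arm(
  moves=[
    [8.7,0,0.1,-5,0,-0.5,0.4],
    [8.7,0,0.1,-10,0,-0.5,0.4],
    [8.7,0,0.1,-13,0,-0.5,0.4],
    [8.7,0,0.1,-16,0,-0.5,0.4],
    [8.7,0,0.1,-18,0,-0.5,0.4],
    [8.7,0,0.1,-19.3,0,-0.5,0.4],
    [8.7,0,0.1,-19.3,0,-0.5,0.4],
    [8.7,0,0.1,-19.3,0,-0.5,0.4],
    [5,0,0.1,-19.3,0,-0.5,0.4],
    [4,0,0.1,-19.3,0,-0.5,0.4],
    [3.5,0,0.1,-19.3,0,-0.5,0.4],
    [3,0,0.1,-19.3,0,-0.5,0.4],
    [0,0,0.1,-19.3,0,-0.5,0.4],
    [0,0,0.1,-19.3,0,-0.5,0.4],
    [0,0,0.1,-19.3,0,-0.5,0.4],
    [0,0,0.1,-19.3,0,-0.5,0.4],
    [0,0,0.1,-19.3,0,-0.5,0.4],
  ],
  newtons=55,
)

```text
time_s: 16.55
eef_pos: [0.5002, -0.3001, 0.1258]
tcp_rot: [0.0, -0.066, 0.998, -0.0]
ft_force: [-0.4, 0.1, -0.2]
finger_gap: 0.269
```

```bash
python3 - <<'E'
from rel import *
rel([.464,.249,.25],[0,0,-1],yaw(81.6))
E
```

```text
shift cm [-3.62 54.91 12.42] rotvec deg [  0.04   0.01 -15.92] pos [ 0.5  -0.3   0.13] F [-0.43  0.08 -0.17] gap 0.2691189640933964 t 16.55 q [-0.73  0.61  1.63 -0.    0.9  -2.43]
```

jog_arm(
  moves=[
    [0,0,0,4,0,0,0],
    [0,0,0,8,0,0,0],
    [0,0,4,12.4,0,0,0],
    [0,0,8,12.4,0,0,-2],
    [0,0,12,12.4,0,0,-4],
    [0,0,16,12.4,0,0,-6],
    [0,0,20,12.4,0,0,-8],
    [0,0,24,12.4,0,0,-10],
    [0,-1,28,12.4,0,0,-12],
    [0,-2,32,12.4,0,0,-14],
    [0,-3,36,12.4,0,0,-16],
    [0,-3.6,40,12.4,0,0,-16],
    [0,-3.6,44,12.4,0,0,-16],
    [0,-3.6,48,12.4,0,0,-16],
    [0,-3.6,52,12.4,0,0,-16],
    [0,-3.6,54,12.4,0,0,-16],
    [0,-3.6,54.9,12.4,0,0,-16],
    [0,-3.6,54.9,12.4,0,0,-16],
    [0,-3.6,54.9,12.4,0,0,-16],
    [0,-3.6,54.9,12.4,0,0,-16],
  ],
)

```text
time_s: 18.55
eef_pos: [0.4642, 0.2476, 0.2496]
tcp_rot: [-0.0, 0.075, 0.997, -0.001]
ft_force: [0.3, 0.8, -2.0]
finger_gap: 0.273
```

```bash
python3 - <<'E'
from rel import *
rel([.464,.249,.25],[0,0,-1],yaw(81.6))
a,_=get('scene');b,_=get('side')
D=np.hstack([cv2.resize(a['color'][80:240,270:430],(400,400),interpolation=cv2.INTER_CUBIC),cv2.resize(b['color'][220:480,250:510],(400,400))]);cv2.imwrite('pics/s4.png',D)
for c in (a,b):print(proj(c,[.464,.249,.07]),proj(c,[.464,.249,.124]))
E
```

```text
shift cm [-0.02  0.14  0.04] rotvec deg [ 0.08 -0.03  0.17] pos [0.46 0.25 0.25] F [ 0.32  0.84 -1.97] gap 0.2728053552995837 t 18.55 q [ 0.28  0.37  1.66 -0.    1.12 -1.14]
[343.6, 186.0] [344.0, 166.3]
[382.9, 377.7] [386.3, 351.2]
```

View pics/s4.png

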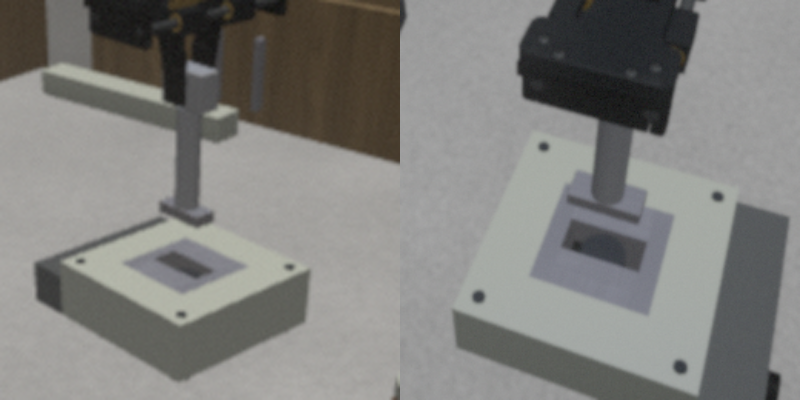

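The bar is parallel to the slot and above it in both views. I shift +1 mm in y and lower by feel: deck contact would come at TCP z = 0.196, seating at 0.183.

jog_arm(
  moves=[
    [0,0,0.1,-2,0,0,0.2],
    [0,0,0.1,-4,0,0,0.2],
    [0,0,0.1,-4.8,0,0,0.2],
    [0,0,0.1,-5.2,0,0,0.2],
    [0,0,0.1,-5.5,0,0,0.2],
    [0,0,0.1,-5.7,0,0,0.2],
    [0,0,0.1,-5.7,0,0,0.2],
  ],
)

```text
time_s: 19.35
eef_pos: [0.4647, 0.2488, 0.1931]
tcp_rot: [0.0, 0.073, 0.997, -0.0]
ft_force: [0.4, -0.4, -3.4]
finger_gap: 0.271
```

jog_arm(
  moves=[
    [0,0,0,-0.3,0,0,0],
    [0,0,0,-0.6,0,0,0],
    [0,0,0,-0.8,0,0,0],
    [0,0,0,-0.8,0,0,0],
  ],
)

```text
time_s: 19.75
eef_pos: [0.4644, 0.2488, 0.1848]
tcp_rot: [-0.0, 0.073, 0.997, -0.001]
ft_force: [0.1, -0.3, -1.9]
finger_gap: 0.271
```

jog_arm(
  moves=[
    [0,0,0,-0.3,0,0,0],
    [0,0,0,-0.6,0,0,0],
    [0,0,0,-0.9,0,0,0],
    [0,0,0,-0.9,0,0,0],
  ],
)

```text
time_s: 20.15
eef_pos: [0.4649, 0.249, 0.1761]
tcp_rot: [0.001, 0.073, 0.997, -0.0]
ft_force: [-0.8, -0.2, 4.4]
finger_gap: 0.273
```

jog_arm(
  moves=[
    [0,0,0,-0.4,0,0,0],
    [0,0,0,-0.8,0,0,0],
    [0,0,0,-1.1,0,0,0],
    [0,0,0,-1.1,0,0,0],
    [0,0,0,-1.1,0,0,0],
  ],
)

```text
time_s: 20.65
eef_pos: [0.4652, 0.249, 0.1663]
tcp_rot: [0.001, 0.073, 0.997, -0.0]
ft_force: [-1.9, -1.4, 9.1]
finger_gap: 0.272
```

Spring force is about 11.5 N, so the plate is pressed roughly 14–16 mm. One more millimetre down, then start the clockwise turn.

jog_arm(
  moves=[
    [0,0,0,-0.15,0,0,0],
    [0,0,0,-0.15,0,0,-4],
    [0,0,0,-0.15,0,0,-8],
    [0,0,0,-0.15,0,0,-12],
    [0,0,0,-0.15,0,0,-16],
    [0,0,0,-0.15,0,0,-20],
    [0,0,0,-0.15,0,0,-20],
  ],
)

```text
time_s: 21.35
eef_pos: [0.4645, 0.2502, 0.166]
tcp_rot: [0.0, 0.246, 0.969, 0.001]
ft_force: [-3.6, 3.0, 10.8]
finger_gap: 0.272
```

```bash
python3 - <<'E'
from rel import *
s=sensors.read_state();print(s['wrist_torque'])
rel([.465,.249,.165],[0,0,-1],yaw(-8.4))
E
```

```text
[ 0.62  0.85 -0.  ]
shift cm [ 0.05 -0.12 -0.1 ] rotvec deg [ -0.04   0.09 -69.9 ] pos [0.46 0.25 0.17] F [-3.59  2.97 10.75] gap 0.2722349651513809 t 21.35 q [ 0.28  0.49  1.74  0.    0.91 -0.79]
```

It turns freely, with about 0 N·m about z. Continuing to the stop.

jog_arm(
  moves=[
    [0,0,-0.1,-0.1,0,0,-6],
    [0,0,-0.1,-0.1,0,0,-12],
    [0,0,-0.1,-0.1,0,0,-18],
    [0,0,-0.1,-0.1,0,0,-24],
    [0,0,-0.1,-0.1,0,0,-30],
    [0,0,-0.1,-0.1,0,0,-36],
    [0,0,-0.1,-0.1,0,0,-42],
    [0,0,-0.1,-0.1,0,0,-48],
    [0,0,-0.1,-0.1,0,0,-54],
    [0,0,-0.1,-0.1,0,0,-60],
    [0,0,-0.1,-0.1,0,0,-65],
    [0,0,-0.1,-0.1,0,0,-69],
    [0,0,-0.1,-0.1,0,0,-70],
    [0,0,-0.1,-0.1,0,0,-70],
  ],
)

```text
time_s: 22.75
eef_pos: [0.4653, 0.2497, 0.1665]
tcp_rot: [0.001, 0.757, 0.653, 0.002]
ft_force: [-1.0, 0.4, 9.2]
finger_gap: 0.272
```

```bash
python3 - <<'E'
from rel import *
s=sensors.read_state();print(s['wrist_torque'])
rel([.465,.249,.165],[0,0,-1],yaw(-8.4))
E
```

```text
[-0.    0.56  0.17]
shift cm [-0.03 -0.07 -0.15] rotvec deg [-0.03  0.22  0.09] pos [0.47 0.25 0.17] F [-0.95  0.36  9.23] gap 0.27216871912170587 t 22.75 q [ 0.28  0.49  1.74 -0.    0.91  0.43]
```

jog_arm(
  moves=[
    [0,0,0,0.2,0,0,0],
    [0,0,0,0.4,0,0,0],
    [0,0,0,0.6,0,0,0],
    [0,0,0,0.8,0,0,0],
    [0,0,0,0.9,0,0,0],
    [0,0,0,0.9,0,0,0],
  ],
)

```text
time_s: 23.35
eef_pos: [0.4653, 0.2497, 0.1757]
tcp_rot: [0.001, 0.757, 0.653, 0.002]
ft_force: [-1.2, 0.3, 5.5]
finger_gap: 0.27
```

jog_arm(
  moves=[
    [0,0,0,0.1,0,0,0],
    [0,0,0,0.2,0,0,0],
    [0,0,0,0.2,0,0,0],
  ],
)

```text
time_s: 23.65
eef_pos: [0.4651, 0.2496, 0.1767]
tcp_rot: [0.001, 0.758, 0.653, 0.001]
ft_force: [1.4, 1.3, -6.0]
finger_gap: 0.273
```

The force flipped from +5.5 to −6 N, so the bar is against the deck in the notch. A small counter-clockwise test twist follows.

jog_arm(
  moves=[
    [0,0,0,-0.05,0,0,2],
    [0,0,0,-0.05,0,0,4],
    [0,0,0,-0.05,0,0,4],
  ],
)

```text
time_s: 23.95
eef_pos: [0.464, 0.2494, 0.1763]
tcp_rot: [0.0, 0.735, 0.679, 0.0]
ft_force: [-2.0, -0.9, 3.6]
finger_gap: 0.272
```

```bash
python3 - <<'E'
from rel import *
s=sensors.read_state();print(s['wrist_torque'])
rel([.465,.249,.176],[0,0,-1],yaw(-8.4))
E
```

```text
[-0.15  0.81 -0.06]
shift cm [ 0.1  -0.04 -0.03] rotvec deg [-0.01  0.02 -3.87] pos [0.46 0.25 0.18] F [-2.04 -0.89  3.65] gap 0.27164607195204377 t 23.95 q [0.28 0.47 1.73 0.   0.94 0.36]
```

Four degrees of turn fits the notch's 2 mm-a-side play. Turn back, release and rise straight up.

jog_arm(
  moves=[
    [0,0.1,0,0.03,0,0,-2],
    [0,0.1,0,0.03,0,0,-4],
    [0,0.1,0,0.03,0,0,-4],
    [3,0.1,0,0.03,0,0,-4],
    [4,0.1,0,0.03,0,0,-4],
    [8.7,0.1,0,0.03,0,0,-4],
    [8.7,0.1,0,0.03,0,0,-4],
    [8.7,0.1,0,0.03,0,0,-4],
    [8.7,0.1,0,0.03,0,0,-4],
    [8.7,0.1,0,2,0,0,-4],
    [8.7,0.1,0,5,0,0,-4],
    [8.7,0.1,0,9,0,0,-4],
    [8.7,0.1,0,13,0,0,-4],
    [8.7,-4,-12,16,0,0,-4],
    [8.7,-4,-20,16,0,0,-4],
    [8.7,-4,-20,16,0,0,-4],
    [8.7,-4,-20,16,0,0,-4],
    [8.7,-4,-20,16,0,0,-4],
  ],
)

```text
time_s: 25.75
eef_pos: [0.4237, 0.0453, 0.3371]
tcp_rot: [0.001, 0.76, 0.65, 0.0]
ft_force: [0.4, 0.8, 0.0]
finger_gap: 0.997
```

```bash
python3 - <<'E'
from rel import *
a,s=get('scene');b,_=get('side')
D=np.hstack([cv2.resize(a['color'][80:240,270:430],(400,400),interpolation=cv2.INTER_CUBIC),cv2.resize(b['color'][220:480,250:510],(400,400))]);cv2.imwrite('pics/s5.png',D)
for c,o,k in ((a,(270,80),2.5),(b,(250,220),400/260)):
  for z in (.070,.201): print(z,(np.array(proj(c,[.4645,.249,z]))-o)*k)
print(s['eef_pos'],s['ft_force'])
E
```

```text
0.07 [184.25 265.25]
0.201 [187.5  141.25]
0.07 [203.69 242.46]
0.201 [217.85 134.15]
[0.42 0.05 0.34] [0.42 0.83 0.04]
```

View pics/s5.png

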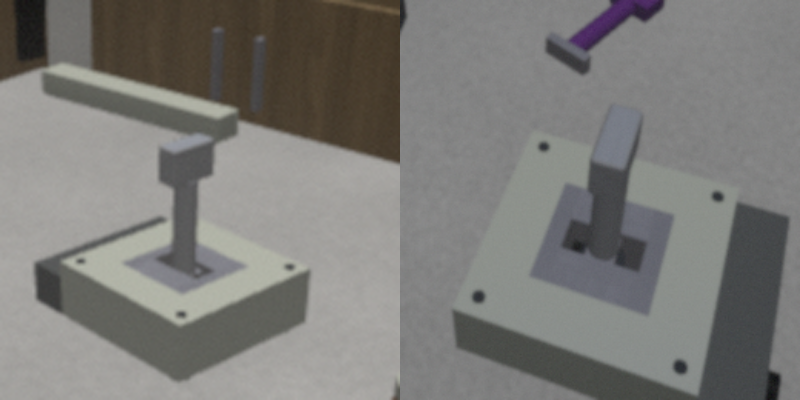

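The post stands upright across the slot. Its top is at (187,141) in the scene crop and (617,135) in the side crop, which matches the prediction for the locked height (top at 0.201 m). The arm is clear, so I hand it in.

```bash
python3 -c "
from rig import robot
print(robot.job_done())"
```

```text
the job is handed in; nothing more can be done
None
```

The metal post is locked upright in the mixer, and I handed the job in at about 26 s of the 64 s allowed. I tipped the post up and let it stand alone on its foot bar. Then I took it again from above, put it through the slot, pressed it to about 29 mm below the deck and turned it 90° clockwise. It sprang up into the notch and I let go.

- **Lock:** when I raised the post, the force flipped from +5.5 N to −6 N near the locked height, so the bar was caught under the deck. A test twist back gave 4° with almost no torque; I took this as play in the 28 mm notch, so it doesn't by itself prove the lock.
- **Final view:** both cameras show the post upright, its plate across the slot and its top where it should be when locked (0.201 m). The arm was clear and touching nothing.
- **Failed along the way:** my first tilted approach stopped at the arm's reach limit, touching nothing, so I grasped straight down instead.
- **Not checked at the end:** I did not look again at the sample box, tip rack and jar, but the arm's path kept clear of them.

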